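Press a board pallet under the lip of a contact jig and hold it home

TASK

The bench magnifier hangs over the contact jig: swing its stiff arm aside and leave it with the lens centre at least 15 cm from the middle of the jig's lip, measured along the bench. Then take the black pallet with the circuit board, lay it on the jig's white bed with the white, gold-striped tongue towards the lip, and push the tongue in under the steel lip against the sprung contacts until the pallet's shoulder is closed up on the lip. The contacts push it back out if you let go, so finish while still holding it pressed fully home; do not ram it, and leave the other things on the bench where they are.

Things in the scene. Friction and masses are not known exactly. Their poses are not given: they have to be found in the camera images.
- jig: contact jig, screwed down: dark steel base plate 130x86x8 mm with a white bed and, behind it, a blue mouth under a steel lip (blue housing 59.5 mm high). Origin on the bench under the jig; jig +x points into the mouth (push direction), y 0 is its middle. Fully home, the pallet's origin is at jig (-16, 0, 26) mm, pallet axes parallel to jig axes
- bed (a point): middle of the top of the white, slippery plastic bed, 26 mm above the bench (jig -16, 0, 26 mm); the bed is 34 mm wide (y), runs from jig x -53 mm to the mouth and is level with the mouth's floor; beside it is only the base plate, 8 mm high. Pressing down hard while sliding makes the pallet stick
- lip (a point): middle of the lip's front face at bed-top height (jig 20, 0, 26 mm); axes as the jig. The steel lip is 80 mm wide (y), underside 5.5 mm and top 11.5 mm above the bed; the slot under it is 49 mm wide between cheeks flared at the front
- contacts (a joint): sprung contact block (gold strips) behind the lip: travel into the jig in m, 0 at rest with its face 7 mm behind the lip's front face, about 0.007 with the pallet fully home; it pushes back with 3 N at first touch and about 8 N at home, where the shoulder meets the rigid lip
- pallet: black board pallet, 0.1 to 0.25 kg, loose, level on the bench: tray 72 (x) by 64 (y) mm, walls 10 mm high, a green circuit board with parts up to 18 mm high fixed in it; in front (pallet +x) a white tongue with gold strips. Origin: centre of the tray's underside; the shoulder (front wall above the tongue) is at x +36 mm. Grip it across its 64 mm width (y)
- tongue_tip (a point): middle of the tongue's front edge (pallet 50, 0, 1.75 mm); the tongue is 14 mm long, 46 mm wide, 3.5 mm thick, level with the pallet's underside
- magnifier: bench magnifier stand, heavy, does not move: round grey base 104 mm across with a post; origin on the bench on the post's axis, z up; the arm turns about this vertical axis
- magnifier_arm (a joint): angle of the magnifier arm about the post, rad, counter-clockwise from above positive, range -1.9 to 1.9; stiff (about 0.4 N m), stays where left. Starts near 0, lens over the jig; +1.1 puts the lens behind the jig, -1.1 to its left. The arm is a white bar 12 mm wide, 10 mm high, axis 190 mm above the bench; the hub at the post is 210 mm high
- lens (a point): centre of the lens, 190 mm from the post's axis, 190 mm above the bench; its white ring is 103 mm across and 14 mm high
- magnifier_knob (a point): top of the upright black knob on the magnifier arm, 118 mm from the post's axis, 16 mm thick, standing 35 mm proud of the bar; its top is 230 mm above the bench
- flux_tin: bystander: round tin 84 mm across, 25 mm high; origin under its centre
- tape_roll: bystander: yellow tape roll 67 mm across, 18 mm high
- multimeter: bystander: yellow hand meter 142x68x41 mm
- converter: bystander: flat black box 91x85x24 mm

How it is judged:
By the outcome, as a careful person would: the job done as asked, in the order asked, and still so for the second after the job is handed in, while the arm keeps its last pose, push and grip.
It also fails if it takes over 72 s, if anything falls off the work surface, if the arm or the gripper's body presses on something with over 40 N, if the wrist force passes 120 N, or if a joint passes its speed limit or range.

ROBOT

A 7-joint arm with a two-finger parallel gripper is mounted at the origin on a cart in front of the work surface, level with it; the furniture and walls round the work are solid. World frame = base frame: x ahead of the robot, y to its left, z up, the work surface at z = 0. Lengths are in m, angles in rad, forces in N, time in s.
With the tool pointing down it reaches from about 0.425 to 0.925 m from the base axis. Payload 6.8 kg.
Tool frame: the origin (TCP) lies at the very end of the fingers, on their centre line; the grasp point (between the pads) lies 19 mm behind it; z points along the fingers, y is the line along which they close (so a half turn about z gives the same grasp; the last joint's range is limited). The gripper opens to 85 mm and grips with 20 to 120 N. Pads are 22 mm wide; open, the fingers measure 114 mm over their backs; the gripper's body (76 mm by 85 mm) begins 54 mm behind the grasp point. The pads swing forward as they close: fully open they stand 13 mm farther back than shut.
Start: joints at [1.129, 0.477, 0.022, 1.555, -0.011, 1.109, -0.083], TCP at [0.221, -0.638, 0.231] pointing down, gripper open.
Joint ranges: [-2.96, 2.96], [-0.34, 2.1], [-1.41, 1.46], [0.24, 2.44], [-1.37, 4.51], [0.17, 1.92], [-2.96, 2.96]. Speed limits (rad/s): [2.39, 2.39, 3.14, 3.14, 3.14, 3.14, 3.14].

INTERFACE

Orientations are given as a unit quaternion [w, x, y, z].
In Python, from station import bot, camrig gives the robot as it stands (bot), with the cameras (camrig).
- The arm moves only by the shell command python3 nudge.py 'ROWS' [FORCE]. ROWS is a JSON list of rows, 1 to 20 of them, each of 5 numbers: dx, dy, dz in a scale on which 1.0 is 0.6 m, then a turn about the tool's z in a scale on which 1.0 is 180 degrees, then the opening from 0.0 (shut) to 1.0 (fully open); each row shifts and turns the commanded pose from where the row before left it, along the tool's axes as they then stand; what a row does not reach is not made up. A row lasts 1/10 s, in which the tool goes at most 0.05 m and 0.15 rad, less where a joint would pass 70% of its speed; a pose out of reach is approached as far as the arm can. The fingers move at their own pace and stop on an object; FORCE is the grip in N (left out, the last holds). Time passes only in rows, so rows that do not move let the fingers close. It prints the time, the measured TCP pose, the force, the opening and the grip force at its end. No shift or turn number may pass 1 either way. Input that does not fit is refused with a message, and nothing moves.
- bot.get_obs(): the state, without advancing time (a new reading comes with each control period).
- camrig.read_camera(name): name is "side" or "top"; returns the picture (420x560x3 uint8, blue, green, red); there is no depth.
- camrig.camera_info(name): a dict with "vertical_fov" (degrees; the focal length in pixels is half the picture's height over the tangent of half this angle, whatever the lens; pixels are square), "cx", "cy" (the principal point, pixels), "view" (4x4, takes a point from world to camera coordinates). Camera axes: x right, y up, looking along -z (the intrinsics and any distortion apply to the point x, -y, -z); pixel columns grow to the right and rows downward; lengths in m; the calibration is good to about 2 mm. A picture is of the moment at which its call begins. camera_info takes no time and is no camera call.
- bot.hand_in(): hands the job in; it is judged then, once.
The state is a dict: "t": time; "q": joint angles; "joint_vel": joint speeds; "joint_torque": joint torques, N m; "eef_pos": TCP position; "tool_rot": TCP orientation; "contact_force": force on the tool from outside, world axes, zero at the start; "torque": the same for the moment, N m; "gripper_width": opening from 0.0 (shut) to 1.0 (fully open); "grasp_force": force on a finger pad.
Only numpy, scipy, OpenCV 4.12 (cv2) and the standard library are available. Lean on these libraries where they do the work, as an engineer would, in place of code of your own. Each camera call takes 0.05 s, during which the arm holds its last target. There are 200 camera calls.

## Working session

There is one attempt and no reset: what is moved stays moved. The work goes in short steps, Python scripts to look and compute and a shell command to move; the robot and the scene stay as the last step left them, time stands still between calls to the robot, and variables do not carry over. Pictures are saved under pics/ and viewed, at most 13 in all, crops included, and the job is handed in when it is done.

```bash
ls; mkdir -p pics
python3 - <<'E'
from station import bot, camrig
import cv2,numpy as np
for n in("side","top"):
    i=camrig.camera_info(n); print(n,{k:(np.round(v,4).tolist() if not isinstance(v,str) else v) for k,v in i.items()})
    cv2.imwrite(f"pics/{n}0.png",camrig.read_camera(n))
o=bot.get_obs();print(o)
E
```

```text
nudge.py
pics
station.py
side {'vertical_fov': 49.5448, 'cx': 281.8804, 'cy': 209.931, 'view': [[-0.9995, -0.031, 0.009, 0.5216], [0.027, -0.6507, 0.7589, -0.0853], [-0.0177, 0.7587, 0.6512, -1.3499], [0.0, 0.0, 0.0, 1.0]]}
top {'vertical_fov': 50.0664, 'cx': 273.1151, 'cy': 208.9844, 'view': [[0.1944, -0.9809, 0.0033, 0.0154], [0.952, 0.1895, 0.2405, -0.5695], [-0.2366, -0.0437, 0.9706, -1.2676], [0.0, 0.0, 0.0, 1.0]]}
{'t': 0.1, 'q': array([ 1.12889661,  0.47770276,  0.02236712,  1.55632677, -0.0114924 ,
        1.10926535, -0.08309764]), 'joint_vel': array([ 0.00073626, -0.00207032, -0.00109527, -0.00182274,  0.00094147,
        0.00115674,  0.00150919]), 'joint_torque': array([ 4.31162131e-03, -5.97762251e+01,  1.61355950e+00, -2.81956530e+01,
        1.27906716e-02,  5.02410752e-03,  4.70422617e-05]), 'eef_pos': array([ 0.22096249, -0.63727115,  0.23044414]), 'tool_rot': array([-7.62323662e-04,  9.86103856e-01,  1.66128163e-01, -1.94926613e-04]), 'contact_force': array([ 0.80731496, -0.65551654,  0.06643857]), 'torque': array([-0.00444489,  0.02067985,  0.02113104]), 'grasp_force': 0.0, 'gripper_width': 0.9955886521108096}
```

View pics/side0.png

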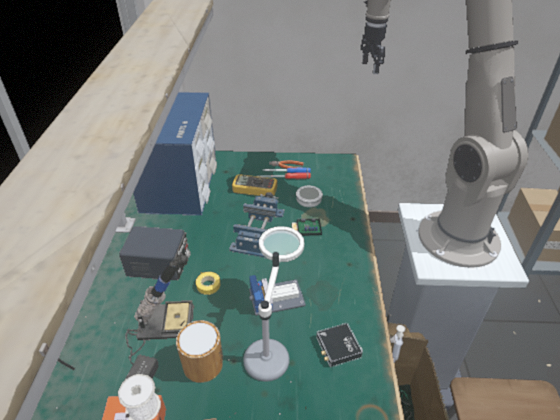

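View pics/top0.png

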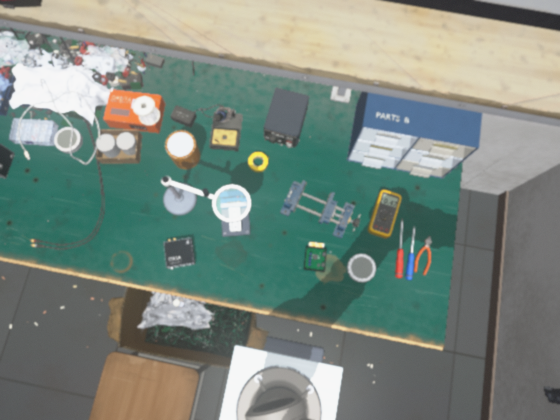

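The side view shows the lens at (282,243), the magnifier base at (266,360), the jig at about (283,295) and the pallet at about (308,227). In the top view the lens is at (232,203), the magnifier base at (180,200), the pallet at about (316,257) with its tongue at (317,244), the flux tin at (362,267) and the converter at (180,252). I'll zoom in next.

```bash
cat > h.py <<'E'
from station import bot, camrig
import cv2,numpy as np
I={n:camrig.camera_info(n) for n in("side","top")}
def K(n):
    f=210/np.tan(np.radians(I[n]["vertical_fov"])/2); return f,I[n]["cx"],I[n]["cy"],np.array(I[n]["view"])
def proj(n,p):
    f,cx,cy,V=K(n); c=V[:3,:3]@np.array(p)+V[:3,3]; return np.array([cx+f*c[0]/-c[2],cy-f*c[1]/-c[2]])
def ray(n,u,v):
    f,cx,cy,V=K(n); R=V[:3,:3]; return -R.T@V[:3,3], R.T@np.array([(u-cx)/f,-(v-cy)/f,-1])
def plane(n,u,v,z):
    o,d=ray(n,u,v); return o+d*(z-o[2])/d[2]
def tri(a,b):
    (o1,d1),(o2,d2)=ray("side",*a),ray("top",*b)
    s=np.linalg.lstsq(np.c_[d1,-d2],o2-o1,rcond=None)[0]; p,q=o1+s[0]*d1,o2+s[1]*d2
    return (p+q)/2,np.linalg.norm(p-q)
def tool(d):  # world delta -> tool axes
    w,x,y,z=bot.get_obs()["tool_rot"]
    from scipy.spatial.transform import Rotation as R
    return R.from_quat([x,y,z,w]).inv().apply(d)
E
python3 - <<'E'
from h import *
t=cv2.imread("pics/top0.png");s=cv2.imread("pics/side0.png")
print("tcp side",proj("side",[.221,-.637,.231]),"base",proj("side",[0,0,0]),proj("top",[0,0,0]))
for nm,n,uv,z in[("lens","top",(232,203),.19),("lens","side",(282,243),.19),("base","top",(180,200),.01),("base","side",(266,360),.01),("tin","top",(362,267),.025),("tin","side",(309,196),.025),("tape","top",(258,161),.018),("tape","side",(208,283),.018),("conv","top",(180,252),.024),("conv","side",(340,344),.024)]:
    print(nm,n,plane(n,*uv,z).round(3))
A=cv2.resize(t[170:290,155:345],None,fx=4,fy=4,interpolation=cv2.INTER_CUBIC)
B=cv2.resize(s[205:325,225:345],None,fx=5,fy=5,interpolation=cv2.INTER_CUBIC)
cv2.imwrite("pics/topc.png",A);cv2.imwrite("pics/sidec.png",B)
E
```

```text
tcp side [368.90094538  72.21833096] base [457.70446543 238.69141454] [278.56662525 411.00262791]
lens top [0.521 0.233 0.19 ]
lens side [0.516 0.23  0.19 ]
base top [0.542 0.42  0.01 ]
base side [0.545 0.425 0.01 ]
tin top [ 0.443 -0.167  0.025]
tin side [ 0.44  -0.152  0.025]
tape top [0.713 0.206 0.018]
tape side [0.709 0.213 0.018]
conv top [0.381 0.377 0.024]
conv side [0.376 0.387 0.024]
```

View pics/topc.png

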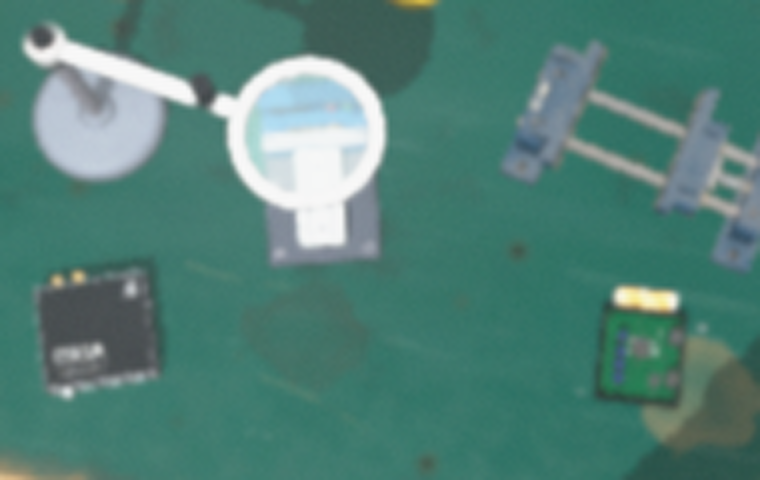

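View pics/sidec.png

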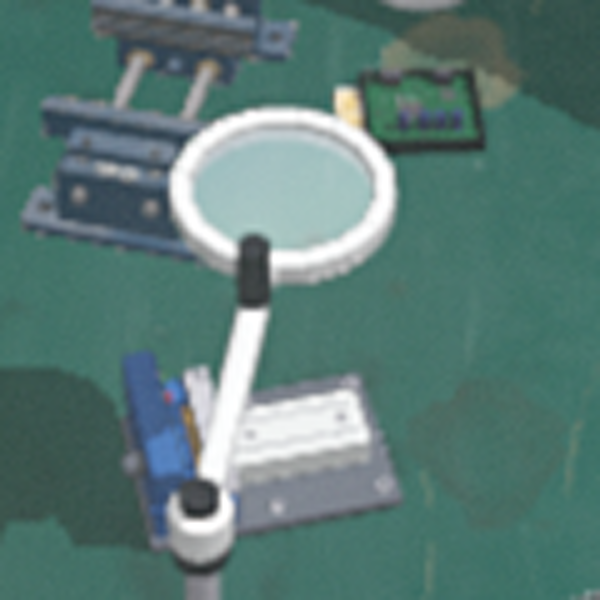

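The crops show, in full-image pixels:

| Feature | Top view | Side view |
|---|---|---|
| Hub cap | (165.5,180) | (264.6,304) |
| Knob | (205.5,190.5) | (275.8,253.6) |
| Pallet corners | (305,243) to (326,271) | not read |

The pallet's tongue points away from the robot, and so does the jig's mouth. I'll measure the magnifier precisely.

Run:
```python
from h import *
for nm,a,b,z in[("hub",(264.6,303.5),(165.5,179.8),.21),("knob",(275.8,254),(205.5,190),.23),("lens",(281.7,243.5),(231.7,203.3),.192)]:
    p,e=tri(a,b);print(nm,p.round(3),round(e,3),plane("side",*a,z).round(3),plane("top",*b,z).round(3))
```

```text
hub [0.545 0.42  0.208] 0.0 [0.545 0.422 0.21 ] [0.544 0.42  0.21 ]
knob [0.53  0.304 0.23 ] 0.005 [0.528 0.305 0.23 ] [0.532 0.303 0.23 ]
lens [0.518 0.233 0.192] 0.003 [0.517 0.234 0.192] [0.519 0.233 0.192]
```

The manual's scale: shifts go in shares of 0.6 m and turns go in shares of 180 degrees. Converting my numbers, -0.037 m / 0.6 = -0.0617, 0.0286 m / 0.6 = 0.0477.

```bash
python3 nudge.py '[[0.0477,-0.0405,-0.0022,0,0],[0.0477,-0.0405,-0.0022,0,0],[0.0477,-0.0405,-0.0022,0,0],[0.0477,-0.0405,-0.0022,0,0],[0.0477,-0.0405,-0.0022,0,0],[0.0477,-0.0405,-0.0022,0,0],[0.0477,-0.0405,-0.0022,0,0],[0.0477,-0.0405,-0.0022,0,0],[0.0477,-0.0405,-0.0022,0,0],[0.0477,-0.0405,-0.0022,0,0],[0.0477,-0.0405,-0.0022,0,0],[0.0477,-0.0405,-0.0022,0,0],[0.025,-0.0617,0,0,0],[0.025,-0.0617,0,0,0],[0.025,-0.0617,0,0,0],[0.025,-0.0617,0,0,0],[0.025,-0.0617,0,0,0],[0.025,-0.0617,0,0,0],[0,0,0,0,0],[0,0,0,0,0]]' 60
python3 -c "
from h import *
o=bot.get_obs();print(tool(np.array([.475,.311,.245])-o['eef_pos']),o['tool_rot'])"
```

```text
t: 2.1
eef_pos: [0.462, -0.01, 0.2467]
tool_rot: [0.0, 0.986, 0.167, -0.0]
contact_force: [0.1, -0.6, -0.0]
gripper_width: -0.0
grasp_force: 0.0
[ 0.11818139 -0.29871971  0.00160739] [ 9.59234049e-05  9.85911748e-01  1.67266104e-01 -2.57098821e-04]
```

Scaled: -0.0373 m / 0.6 = -0.0622, 0.02 m / 0.6 = 0.0333, 0.119 rad / 3.1416 = 0.0379.

```bash
python3 nudge.py '[[0.0247,-0.0622,0,0,0],[0.0247,-0.0622,0,0,0],[0.0247,-0.0622,0,0,0],[0.0247,-0.0622,0,0,0],[0.0247,-0.0622,0,0,0],[0.0247,-0.0622,0,0,0],[0.0247,-0.0622,0,0,0],[0.0247,-0.0622,0,0,0],[0,0,0,0.0379,0],[0,0,0,0.0379,0],[0,0,0,0.0379,0],[0,0,0,0.0379,0],[0,0,0.0333,0,0],[0,0,0.0317,0,0],[0,0,0,0,0]]'
python3 -c "
from h import *
o=bot.get_obs();print(tool(np.array([.528,.304,.207])-o['eef_pos']),o['tool_rot'],o['contact_force'])"
```

```text
t: 3.6
eef_pos: [0.476, 0.3071, 0.2051]
tool_rot: [0.002, 0.997, -0.072, -0.002]
contact_force: [0.8, -0.1, 1.0]
gripper_width: 0.001
grasp_force: 0.0
[ 0.05191683 -0.00446686 -0.00209501] [ 0.00211067  0.99737735 -0.0723217  -0.00187871] [ 0.770995   -0.08986429  0.97677037]
```

Scaled: -0.03 m / 0.6 = -0.05, -0.0045 m / 0.6 = -0.0075, -0.1 rad / 3.1416 = -0.0318.

```bash
python3 nudge.py '[[0.0267,-0.0075,0,0,0],[0.0267,0,0,0,0],[0.0198,0.0027,0,-0.0318,0],[0.0198,0.0027,0,-0.0318,0],[0.0198,0.0027,0,-0.0318,0],[0.0198,0.0027,0,-0.0318,0],[0.0198,0.0027,0,-0.0318,0],[0.0198,0.0027,0,-0.0318,0],[0.0198,0.0027,0,-0.0318,0],[0.0198,0.0027,0,-0.0318,0],[0.0198,0.0027,0,-0.0318,0],[0.0198,0.0027,0,-0.0318,0],[0.0198,0.0027,0,-0.0318,0],[0.0198,0.0027,0,-0.0318,0],[0,0,0,0,0],[-0.05,0,0,0,0],[0,0,-0.05,0,0]]'
python3 - <<'E'
from h import *
t=camrig.read_camera("top");s=camrig.read_camera("side");cv2.imwrite("pics/t1.png",t);cv2.imwrite("pics/s1.png",s)
A=cv2.resize(t[90:290,140:340],(400,400));B=cv2.resize(s[150:350,180:380],(400,400))
cv2.imwrite("pics/c1.png",np.hstack([A,B]))
E
```

```text
t: 5.3
eef_pos: [0.622, 0.3139, 0.2325]
tool_rot: [0.002, 0.865, 0.502, -0.006]
contact_force: [0.6, -1.0, -0.1]
gripper_width: -0.001
grasp_force: 0.0
```

View pics/c1.png

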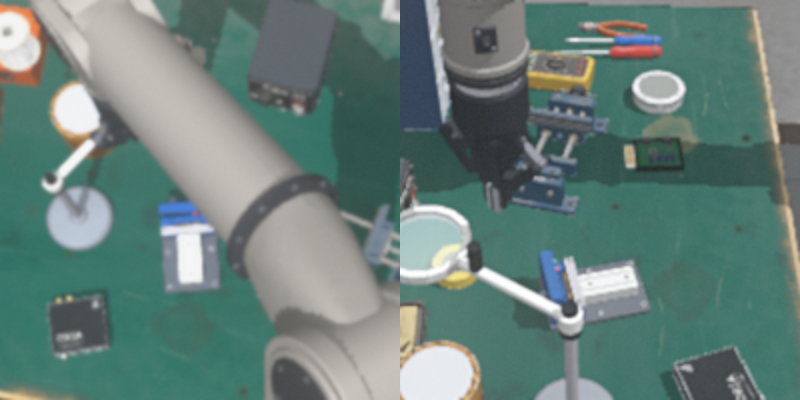

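The crop confirms that the arm has swung: in the side view the lens is now at about (196,271), far from the jig, and the jig is clear in both views. Next I'll measure the jig and pallet with masks.

```bash
cat > m.py <<'E'
from h import *
t0,t1,s1=[cv2.imread(f"pics/{n}.png") for n in("top0","t1","s1")]
lens=plane("side",196,271,.19);print("lens",lens.round(3))
def rect(img,n,box,f,z,name):
    x0,y0,x1,y1=box;c=img[y0:y1,x0:x1];c=cv2.resize(c,None,fx=8,fy=8,interpolation=cv2.INTER_CUBIC)
    m=f(cv2.cvtColor(c,cv2.COLOR_BGR2HSV).astype(int)).astype(np.uint8)*255
    k=max(cv2.findContours(m,0,2)[0],key=cv2.contourArea)
    P=np.array([plane(n,(p[0]+.5)/8-.5+x0,(p[1]+.5)/8-.5+y0,z)[:2] for p in k[:,0]]).astype(np.float32)
    (cx,cy),wh,a=cv2.minAreaRect(P*1000); B=cv2.boxPoints(((cx,cy),wh,a))
    print(name,n,(round(cx,1),round(cy,1)),np.round(wh,1),"ang",round(a,1)); 
    d=c.copy();cv2.drawContours(d,[k],-1,(0,0,255),1);return cv2.resize(d,(390,290))
V=[]
white=lambda h:(h[...,2]>185)&(h[...,1]<50)
plate=lambda h:(h[...,1]<75)
gold=lambda h:(h[...,2]>170)
dark=lambda h:(h[...,2]<75)
blue=lambda h:(h[...,0]>98)&(h[...,0]<125)&(h[...,1]>130)
V+=[rect(t1,"top",(212,185,256,240),white,.026,"bed")]
V+=[rect(s1,"side",(245,265,310,315),white,.026,"bed")]
rect(t1,"top",(212,185,256,240),plate,.008,"plate");rect(t1,"top",(212,185,256,240),blue,.0595,"blue")
rect(s1,"side",(245,265,310,315),blue,.0595,"blue")
V+=[rect(t0,"top",(298,236,332,276),gold,.0035,"tongue")]
V+=[rect(s1,"side",(288,212,326,242),dark,.01,"tray")]
rect(t0,"top",(298,236,332,276),dark,.01,"tray");rect(s1,"side",(288,212,326,242),gold,.0035,"tongue")
cv2.imwrite("pics/m.png",np.vstack([np.hstack(V[:2]),np.hstack(V[2:])]))
E
python3 m.py
```

```text
lens [0.701 0.324 0.19 ]
bed top (519.8, 241.4) [93.1 79.8] ang 15.6
bed side (538.4, 246.0) [127.2 101.3] ang 52.9
plate top (545.5, 237.6) [166.1 113.1] ang 11.8
blue top (573.1, 261.4) [34.7 69.6] ang 15.7
blue side (575.9, 255.7) [25.6 83.2] ang 15.5
tongue top (488.1, -21.9) [16.2 49.6] ang 3.6
tray side (442.1, -21.5) [77.3 75.3] ang 4.7
tray top (409.1, -0.7) [4.1 4.9] ang 11.2
tongue side (484.6, -23.5) [13.4 45.5] ang 6.2
```

View pics/m.png

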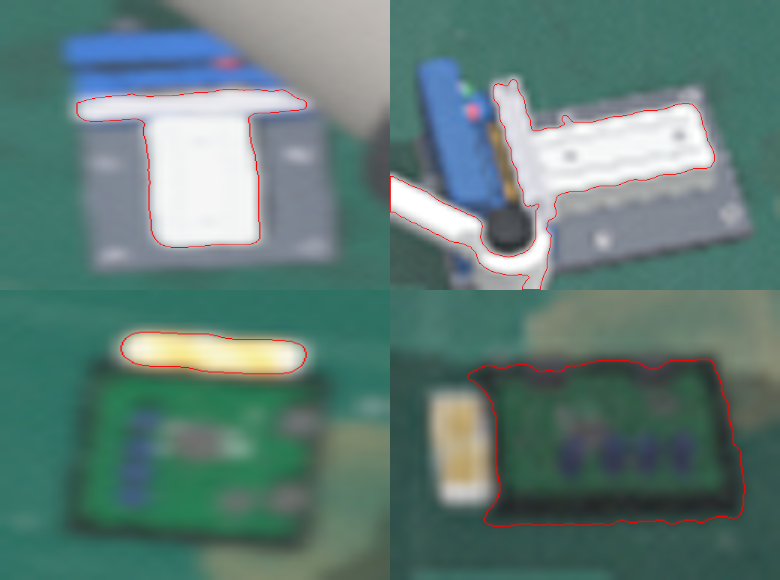

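Scaled: -0.0349 m / 0.6 = -0.0582, 0.0013 m / 0.6 = 0.0022, 0.1385 rad / 3.1416 = 0.0441.

```bash
python3 nudge.py '[[-0.0582,0.0022,0,0,1],[-0.0582,0.0022,0,0,1],[-0.0582,0.0022,0,0,1],[-0.0582,0.0022,0,0,1],[-0.0582,0.0022,0,0,1],[-0.0582,0.0022,0,0,1],[-0.0582,0.0022,0,0,1],[-0.0582,0.0022,0,0,1],[-0.0582,0.0022,0,0,1],[-0.0582,0.0022,0,0,1],[-0.0582,0.0022,0,0,1],[0,0,0.0167,0.0441,1],[0,0,0.0167,0.0441,1],[0,0,0.0167,0.0441,1],[0,0,0.0167,0.0441,1],[0,0,0.0167,0.0441,1],[0,0,0.0167,0.0441,1],[0,0,0.0167,0.0441,1],[0,0,0,0,1]]'
cat > m2.py <<'E'
from h import *
t=camrig.read_camera("top");s=camrig.read_camera("side");cv2.imwrite("pics/t2.png",t);cv2.imwrite("pics/s2.png",s)
def mask(img,n,box,f,z,name,hull=True):
    x0,y0,x1,y1=box;c=cv2.resize(img[y0:y1,x0:x1],None,fx=8,fy=8,interpolation=cv2.INTER_CUBIC)
    m=f(cv2.cvtColor(c,cv2.COLOR_BGR2HSV).astype(int)).astype(np.uint8)*255
    k=max(cv2.findContours(m,0,2)[0],key=cv2.contourArea)
    P=np.array([plane(n,(p[0]+.5)/8-.5+x0,(p[1]+.5)/8-.5+y0,z)[:2] for p in k[:,0]]).astype(np.float32)*1000
    r=cv2.minAreaRect(P);print(name,n,np.round(r[0],1),np.round(r[1],1),round(r[2],1)," corners",cv2.boxPoints(r).round(0).tolist());return P
white=lambda h:(h[...,2]>185)&(h[...,1]<50)
gray=lambda h:(h[...,1]<85)&(h[...,2]<185)
blue=lambda h:(h[...,0]>98)&(h[...,0]<125)&(h[...,1]>130)
if __name__=="__main__":
    mask(t,"top",(212,211,256,240),white,.026,"bed")
    mask(t,"top",(212,185,256,210),white,.0375,"lip")
    mask(t,"top",(212,211,256,240),lambda h:(h[...,1]<85),.008,"plate")
    mask(t,"top",(212,185,256,210),blue,.0595,"blue")
    mask(s,"side",(270,265,310,305),white,.026,"bed")
    mask(s,"side",(245,255,310,305),blue,.0595,"blue")
    mask(s,"side",(245,265,312,315),lambda h:(h[...,1]<85),.008,"plate")
    z=cv2.resize(t[180:245,205:300],None,fx=8,fy=8,interpolation=cv2.INTER_CUBIC);cv2.imwrite("pics/jig2.png",z)
E
python3 m2.py
```

```text
t: 7.3
eef_pos: [0.4482, -0.0213, 0.1673]
tool_rot: [0.0, 0.999, 0.042, -0.0]
contact_force: [-0.8, -0.6, -0.9]
gripper_width: 1.005
grasp_force: 0.0
bed top [506.7 236.5] [66.1 38.6] 13.8  corners [[470.0, 247.0], [479.0, 210.0], [543.0, 226.0], [534.0, 263.0]]
lip top [550.6 249. ] [25.2 79.8] 11.3  corners [[530.0, 286.0], [546.0, 207.0], [571.0, 212.0], [555.0, 291.0]]
plate top [504.9 235.3] [83.2 90.9] 15.0  corners [[453.0, 268.0], [476.0, 181.0], [557.0, 202.0], [533.0, 290.0]]
blue top [575.6 254.9] [37.3 84.4] 14.6  corners [[547.0, 291.0], [568.0, 209.0], [604.0, 219.0], [583.0, 300.0]]
bed side [516.9 237.7] [90.4 53.5] 29.1  corners [[464.0, 239.0], [490.0, 192.0], [569.0, 236.0], [543.0, 283.0]]
blue side [576.  256.3] [25.7 84.7] 14.9  corners [[553.0, 294.0], [574.0, 212.0], [599.0, 219.0], [577.0, 300.0]]
plate side [533.7 236.8] [154.1 122.2] 5.3  corners [[451.0, 290.0], [463.0, 169.0], [616.0, 183.0], [605.0, 305.0]]
```

View pics/jig2.png

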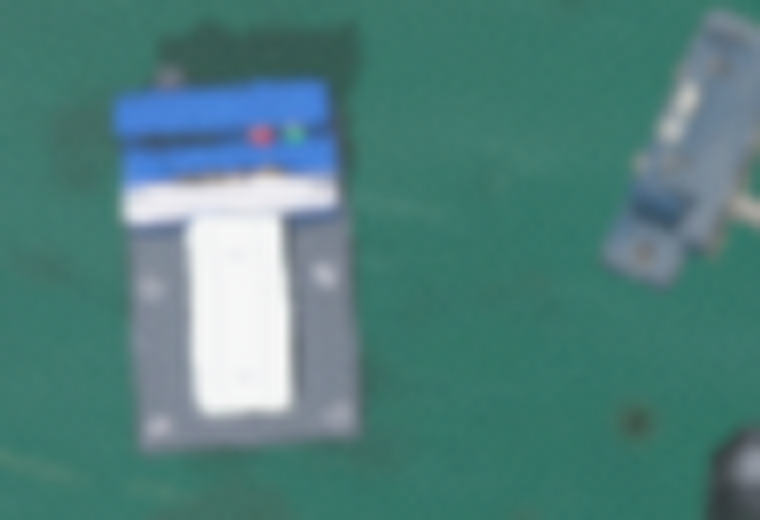

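The jig crop (scale 8, offset 205,180) shows the bed's near edge centred at (245,411) and the lip front from (124,222) to (340,210). That gives a jig yaw of about 14.8°, an origin of about (0.528,0.2425) and the lip at about (0.547,0.248). The plate, blue housing and bed all agree. Next I'll lower over the pallet.

Scaled: 0.03 m / 0.6 = 0.05, -0.005 m / 0.6 = -0.0083.

```bash
python3 nudge.py '[[-0.0083,0.0075,0.0333,0,1],[0,0,0.05,0,1],[0,0,0.05,0,1],[0,0,0.05,0,1],[0,0,0.0417,0,1],[0,0,0.02,0,1],[0,0,0,0,1],[0,0,0,0,1]]'
```

```text
t: 8.2
eef_pos: [0.4448, -0.0258, 0.0218]
tool_rot: [0.0, 0.999, 0.044, 0.001]
contact_force: [-0.7, 0.2, -0.1]
gripper_width: 0.999
grasp_force: 0.0
```

Scaled: 0.012 m / 0.6 = 0.02, 0.006 m / 0.6 = 0.01.

```bash
python3 nudge.py '[[0,0,0.02,0,1],[0,0,0.01,0,1],[0,0,0.0067,0,1],[0,0,0,0,1]]'; python3 nudge.py '[[0,0,0.005,0,1],[0,0,0,0,1]]'
```

```text
t: 8.6
eef_pos: [0.4436, -0.0258, -0.0015]
tool_rot: [0.0, 0.999, 0.044, -0.0]
contact_force: [-0.2, 0.9, -0.8]
gripper_width: 0.998
grasp_force: 0.0
t: 8.8
eef_pos: [0.4439, -0.0258, -0.0042]
tool_rot: [0.0, 0.999, 0.044, -0.0]
contact_force: [-0.5, 0.3, -0.2]
gripper_width: 0.997
grasp_force: 0.0
```

```bash
python3 nudge.py '[[0,0,0,0,0.8],[0,0,0,0,0.7],[0,0,0,0,0.6],[0,0,0,0,0.5],[0,0,0,0,0.3],[0,0,0,0,0],[0,0,0,0,0]]' 40
```

```text
t: 9.5
eef_pos: [0.444, -0.0258, -0.0038]
tool_rot: [0.0, 0.999, 0.044, 0.0]
contact_force: [-1.7, -0.4, 5.5]
gripper_width: 0.734
grasp_force: 43.3
```

Scaled: -0.03 m / 0.6 = -0.05, -0.02 m / 0.6 = -0.0333, -0.085 rad / 3.1416 = -0.0271.

```bash
python3 nudge.py '[[0,0,-0.0167,0,0],[0,0,-0.0333,0,0],[0,0,-0.05,0,0],[0,0,-0.05,-0.0271,0],[0,0,-0.0167,-0.0271,0],[0,0,0,0,0],[0,0,0,0,0]]'
python3 - <<'E'
from m2 import *
o=bot.get_obs();print(o['eef_pos'],o['tool_rot'],o['gripper_width'])
A=cv2.resize(t[205:295,270:370],(400,360),interpolation=cv2.INTER_CUBIC);B=cv2.resize(s[160:250,260:360],(400,360),interpolation=cv2.INTER_CUBIC)
cv2.imwrite("pics/g3.png",np.hstack([A,B]))
q=o['eef_pos'];print(proj("top",q),proj("side",q))
E
```

```text
t: 10.2
eef_pos: [0.4435, -0.0261, 0.0958]
tool_rot: [0.0, 0.992, 0.127, -0.0]
contact_force: [0.5, 0.1, -2.4]
gripper_width: 0.731
grasp_force: 45.3
[ 0.44307834 -0.02589647  0.09513442] [-1.27061635e-04  9.91776249e-01  1.27980871e-01 -8.67859290e-04] 0.7316435124691605
[317.84587879 254.58870846] [309.69113424 204.5001761 ]
```

View pics/g3.png

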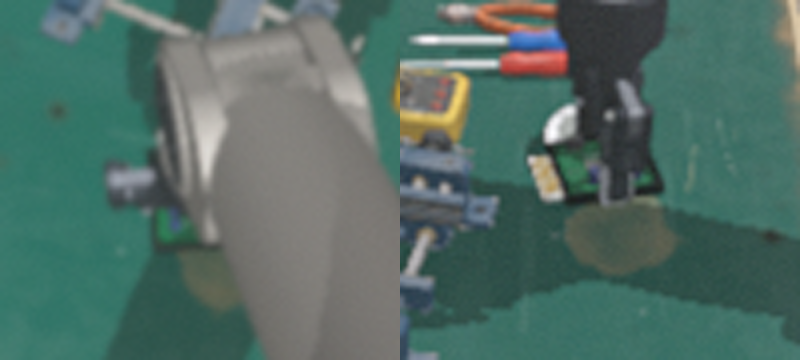

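The pallet is gripped level, and its gold tongue shows in the side view at about (296,204). Carrying it to above the bed.

Scaled: -0.0298 m / 0.6 = -0.0497, 0.013 m / 0.6 = 0.0217.

```bash
python3 nudge.py '[[0.01,-0.025,0,0,0],[0.0217,-0.0497,0,0,0],[0.0217,-0.0497,0,0,0],[0.0217,-0.0497,0,0,0],[0.0217,-0.0497,0,0,0],[0.0217,-0.0497,0,0,0],[0.0217,-0.0497,0,0,0],[0.0217,-0.0497,0,0,0],[0.0117,-0.0247,0,0,0],[0,0,0.025,0,0],[0,0,0.025,0,0],[0,0,0,0,0],[0,0,0,0,0]]'
python3 - <<'E'
from m2 import *
from scipy.spatial.transform import Rotation as R
o=bot.get_obs();w,x,y,z=o['tool_rot'];M=R.from_quat([x,y,z,w]);p=o['eef_pos'];print(p,M.as_matrix().round(3).tolist(),tool(np.array([.4835,.2309,.03])-p))
zt=p[2]+.0038+.0035
gold=lambda h:(h[...,2]>150)&(h[...,1]<140)
u=proj("side",p+M.apply([.043,0,-.004])).astype(int);print(u)
P=mask(s,"side",(u[0]-16,u[1]-14,u[0]+7,u[1]+14),lambda h:(h[...,2]>130),zt,"tongue")
cv2.imwrite("pics/s4.png",cv2.resize(s[230:320,230:350],None,fx=6.6,fy=6.6,interpolation=cv2.INTER_CUBIC))
E
```

```text
t: 11.6
eef_pos: [0.4829, 0.2291, 0.0647]
tool_rot: [0.001, 0.992, 0.128, -0.001]
contact_force: [0.0, 0.2, -1.2]
gripper_width: 0.732
grasp_force: 45.3
[0.48378268 0.23023044 0.06592939] [[0.967, 0.254, -0.0], [0.254, -0.967, -0.001], [-0.0, 0.0, -1.0]] [-9.79968026e-05 -7.36975232e-04  3.59290480e-02]
[277 280]
tongue side [539.2 249.5] [56.4 71.9] 2.2  corners [[510.0, 284.0], [512.0, 213.0], [569.0, 215.0], [566.0, 287.0]]
```

View pics/s4.png

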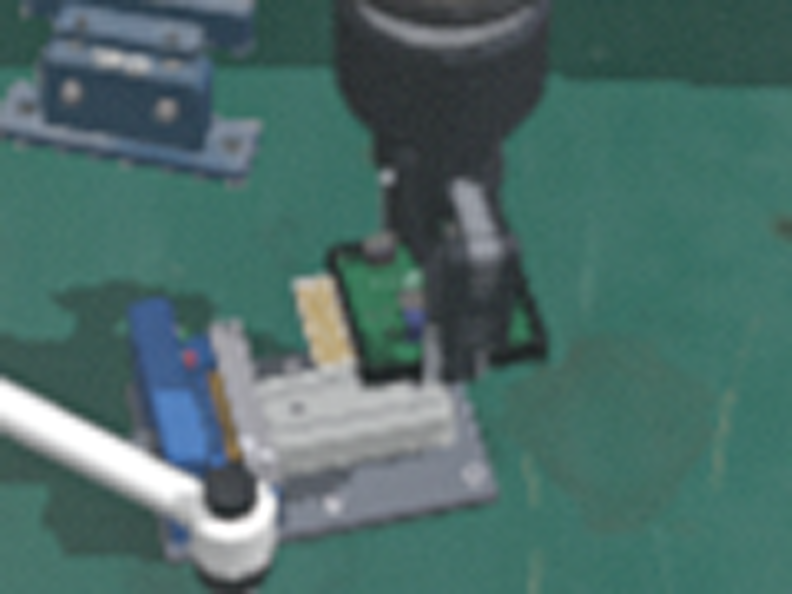

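The side view shows the tongue from (292,282) to (318,366) in the crop, parallel to the lip and above the bed. I'll check the offset while lowering.

```bash
python3 - <<'E'
from h import *
p=bot.get_obs()['eef_pos']
for u in[(292,282),(318,366),(330,276),(355,358)]:
    q=plane("side",230+u[0]/6.6-.4,230+u[1]/6.6-.4,p[2]+.0073); print(u,(tool(q-p)*1000).round(1))
E
python3 nudge.py '[[0,-0.0012,0.025,0,0],[0,0,0.025,0,0],[0,0,0.0133,0,0],[0,0,0,0,0],[0,0,0,0,0]]'; python3 nudge.py '[[0,0,0.0033,0,0],[0,0,0,0,0]]'
```

```text
(292, 282) [47.4 25.  -7.3]
(318, 366) [ 46.7 -17.4  -7.3]
(330, 276) [32.6 24.8 -7.3]
(355, 358) [ 32.4 -16.7  -7.3]
t: 12.2
eef_pos: [0.4831, 0.232, 0.0275]
tool_rot: [0.0, 0.992, 0.129, -0.0]
contact_force: [0.2, 0.1, -1.8]
gripper_width: 0.732
grasp_force: 45.3
t: 12.4
eef_pos: [0.4836, 0.2321, 0.0261]
tool_rot: [-0.0, 0.992, 0.129, 0.0]
contact_force: [0.7, 0.1, -2.2]
gripper_width: 0.727
grasp_force: 45.3
```

Scaled: 0.002 m / 0.6 = 0.0033.

```bash
python3 nudge.py '[[0,0,0.0033,0,0],[0,0,0,0,0]]';python3 nudge.py '[[0,0,0.0017,0,0],[0,0,0,0,0]]'; python3 nudge.py '[[0,0,0.0017,0,0],[0,0,0,0,0]]'
python3 - <<'E'
from m2 import *
o=bot.get_obs();print(o['eef_pos'])
cv2.imwrite("pics/s5.png",cv2.resize(s[245:325,240:340],None,fx=7,fy=7,interpolation=cv2.INTER_CUBIC))
E
```

```text
t: 12.6
eef_pos: [0.4834, 0.2319, 0.0239]
tool_rot: [0.0, 0.992, 0.129, 0.0]
contact_force: [-0.2, 0.2, -1.0]
gripper_width: 0.734
grasp_force: 45.3
t: 12.8
eef_pos: [0.4834, 0.2319, 0.0228]
tool_rot: [0.0, 0.992, 0.129, -0.0]
contact_force: [-0.9, -0.7, -1.6]
gripper_width: 0.735
grasp_force: 45.3
t: 13.0
eef_pos: [0.4836, 0.2321, 0.0223]
tool_rot: [0.0, 0.992, 0.129, 0.0]
contact_force: [-1.0, -0.5, 4.3]
gripper_width: 0.731
grasp_force: 45.8
[0.48358232 0.23210091 0.02230867]
```

View pics/s5.png

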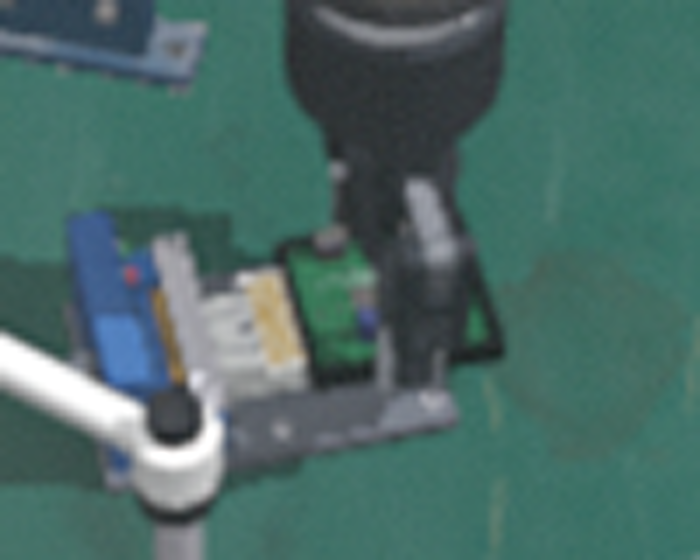

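The pallet is down on the bed, with contact at TCP z 0.0223 as predicted. The tongue runs from (243,268) to (305,388), short of the lip whose far end is at about (178,235). Checking the lateral offset.

Run:
```python
from h import *
p=bot.get_obs()['eef_pos'];w=lambda u:(240+u[0]/7-.43,245+u[1]/7-.43)
for n,u,z in[("tongue far front",(243,271),.0295),("tongue near back",(306,388),.0295),("tongue near front",(272,392),.0295),("lip far front top",(187,233),.0375),("lip far rear top",(155,238),.0375),("blue far front top",(108,213),.0595)]:
    print(n,(tool(plane("side",*w(u),z)-p)*1000).round(1))
near=np.array([.4767,.2291,p[2]]);print("bed near",tool(near-p)*1000,"blue ctr",tool(np.array([.5757,.2555,p[2]])-p)*1000)
```

```text
tongue far front [45.8 28.  -7.2]
tongue near back [ 35.4 -29.6  -7.2]
tongue near front [ 47.6 -28.7  -7.2]
lip far front top [ 63.6  43.6 -15.2]
lip far rear top [ 75.6  43.8 -15.1]
blue far front top [ 93.2  40.5 -37.1]
bed near [-7.42055767e+00  1.14329626e+00 -3.49588671e-03] blue ctr [9.50387136e+01 9.08257352e-01 4.64560152e-02]
```

Scaled: 0.004 m / 0.6 = 0.0067, 0.001 m / 0.6 = 0.0017.

```bash
python3 nudge.py '[[0,0.0017,-0.0012,0,0],[0.0067,0,0,0,0],[0.0067,0,0,0,0],[0.0067,0,0,0,0],[0,0,0,0,0]]'; python3 nudge.py '[[0.005,0,0,0,0],[0.0033,0,0,0,0],[0,0,0,0,0]]';  python3 nudge.py '[[0.0033,0,0,0,0],[0.0017,0,0,0,0],[0,0,0,0,0]]'
```

```text
t: 13.6
eef_pos: [0.4961, 0.2343, 0.0225]
tool_rot: [-0.0, 0.992, 0.129, 0.0]
contact_force: [0.2, 0.7, -0.6]
gripper_width: 0.735
grasp_force: 45.3
t: 13.9
eef_pos: [0.5004, 0.2355, 0.0226]
tool_rot: [-0.0, 0.992, 0.129, 0.0]
contact_force: [-0.1, 0.5, -1.5]
gripper_width: 0.733
grasp_force: 45.3
t: 14.2
eef_pos: [0.5032, 0.2361, 0.0226]
tool_rot: [-0.0, 0.992, 0.129, 0.0]
contact_force: [-0.3, 0.2, -2.0]
gripper_width: 0.733
grasp_force: 45.3
```

Scaled: 0.001 m / 0.6 = 0.0017.

```bash
for i in 1 2 3 ; do python3 nudge.py '[[0.0017,0,0,0,0],[0.0017,0,0,0,0],[0,0,0,0,0]]' | grep -E "eef|contact"; done
```

```text
eef_pos: [0.5051, 0.2367, 0.0226]
contact_force: [-0.6, 0.4, -1.3]
eef_pos: [0.5067, 0.2371, 0.0225]
contact_force: [-0.3, -0.2, -0.3]
eef_pos: [0.5081, 0.2374, 0.0224]
contact_force: [-3.5, -0.3, 0.7]
```

The manual's scale: shifts go in shares of 0.6 m and turns go in shares of 180 degrees. Converting my numbers, 0.001 m / 0.6 = 0.0017.

```bash
for i in 1 2 3 ; do python3 nudge.py '[[0.0017,0,0,0,0],[0.0017,0,0,0,0],[0,0,0,0,0]]' | grep -E "eef|contact"; done
```

```text
eef_pos: [0.5102, 0.238, 0.0224]
contact_force: [-4.8, -0.8, 0.4]
eef_pos: [0.5118, 0.2384, 0.0224]
contact_force: [-5.3, -0.7, 1.3]
eef_pos: [0.5133, 0.2388, 0.0224]
contact_force: [-6.9, -1.1, 2.7]
```

Scaled: 0.001 m / 0.6 = 0.0017.

```bash
for i in 1 2 3 ; do python3 nudge.py '[[0.0017,0,0,0,0],[0,0,0,0,0]]' | grep -E "eef|contact|tool|^t|width"; done
```

```text
t: 16.2
eef_pos: [0.5134, 0.2388, 0.0223]
tool_rot: [0.001, 0.992, 0.129, -0.002]
contact_force: [-9.0, -2.5, 5.1]
gripper_width: 0.739
t: 16.4
eef_pos: [0.5134, 0.2389, 0.0223]
tool_rot: [0.001, 0.992, 0.129, -0.003]
contact_force: [-12.0, -4.4, 7.7]
gripper_width: 0.735
t: 16.6
eef_pos: [0.5135, 0.2388, 0.0223]
tool_rot: [0.002, 0.992, 0.129, -0.003]
contact_force: [-14.7, -4.0, 10.7]
gripper_width: 0.736
```

Scaled: -0.001 m / 0.6 = -0.0017.

```bash
python3 nudge.py '[[0,0,-0.0017,0,0],[0,0,-0.0017,0,0],[0,0,0,0,0],[0,0,0,0,0]]'
python3 - <<'E'
from m2 import *
cv2.imwrite("pics/s6.png",cv2.resize(s[255:315,240:320],None,fx=10,fy=10,interpolation=cv2.INTER_CUBIC)[:600,:800])
E
```

```text
t: 17.0
eef_pos: [0.5134, 0.2387, 0.0231]
tool_rot: [0.001, 0.992, 0.13, -0.004]
contact_force: [-11.1, -2.0, -1.7]
gripper_width: 0.739
grasp_force: 45.3
```

View pics/s6.png

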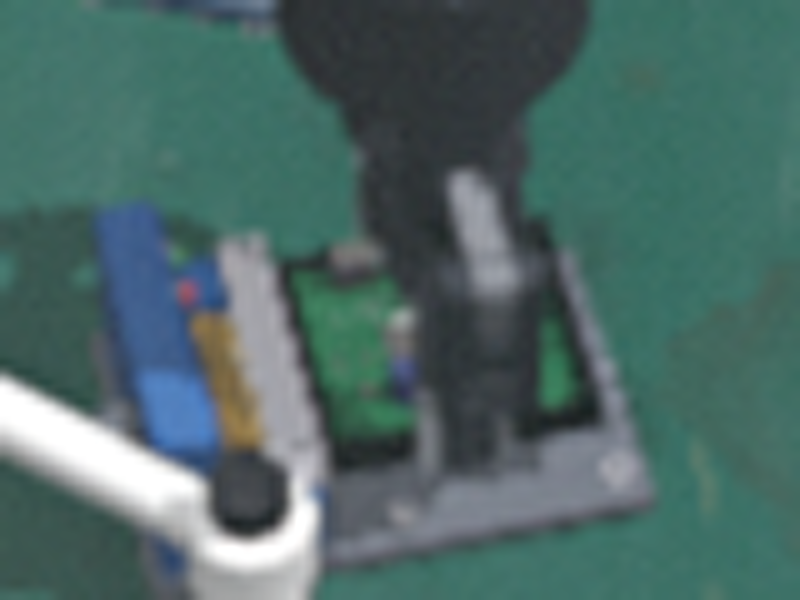

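The shoulder lies flush against the lip at about (300,330), with no tongue or white gap showing and no forward motion left. I'll add a little push margin and settle.

Scaled: 0.001 m / 0.6 = 0.0017, 0.0008 m / 0.6 = 0.0013.

```bash
python3 nudge.py '[[0.0017,0,0.0013,0,0],[0.0017,0,0,0,0],[0.0017,0,0,0,0],[0,0,0,0,0],[0,0,0,0,0]]';python3 nudge.py '[[0,0,0,0,0],[0,0,0,0,0],[0,0,0,0,0],[0,0,0,0,0],[0,0,0,0,0]]'
```

```text
t: 17.6
eef_pos: [0.5136, 0.2387, 0.0223]
tool_rot: [0.003, 0.991, 0.13, -0.006]
contact_force: [-20.3, -5.6, 9.2]
gripper_width: 0.729
grasp_force: 46.4
t: 18.1
eef_pos: [0.5136, 0.2387, 0.0223]
tool_rot: [0.003, 0.991, 0.13, -0.006]
contact_force: [-19.8, -6.2, 8.7]
gripper_width: 0.735
grasp_force: 46.4
```

```bash
python3 -c "
from station import bot, camrig
print(bot.hand_in())"
```

```text
the job is handed in; nothing more can be done
None
```

The job is handed in. The magnifier lens now sits about 17 cm from the lip, and the pallet's shoulder is closed up on the lip, still gripped and held there with a steady push of about 20 N; no other bench items were touched.

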